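Check the splint-sizing jaw with a taper feeler

ROBOT

A 6-joint arm with a two-finger parallel gripper is mounted at the origin on the work surface. World frame = base frame: x ahead of the robot, y to its left, z up, the work surface at z = 0. Lengths are in m, angles in rad, forces in N, time in s.
With the tool pointing down it reaches from about 0.35 to 0.8 m from the base axis. Payload 7.3 kg.
Tool frame: the origin (TCP) lies between the finger pads; the fingertips stand 11 mm ahead of it and the grasp point (between the pads) lies 8 mm behind it (manip.finger_overhang is the z of the fingertips in the tool frame, in m); z points along the fingers, y is the line along which they close (so a half turn about z gives the same grasp; the last joint's range is limited). The gripper opens to 85 mm and grips with 20 to 120 N. Pads are 22 mm wide; open, the fingers measure 114 mm over their backs; the gripper's body (76 mm by 85 mm) begins 54 mm behind the grasp point. The pads swing forward as they close: fully open they stand 13 mm farther back than shut.
Start: joints at [0.982, 0.342, 1.524, -0, 1.275, -0.146], TCP at [0.225, 0.474, 0.242] pointing down, gripper open.
Joint ranges: [-2.53, 2.53], [-0.77, 2.02], [0.04, 2.7], [-1, 4.14], [0.28, 2.66], [-3.11, 3.11]. Speed limits (rad/s): [2.57, 2.57, 3.14, 3.14, 3.14, 3.14].

INTERFACE

Orientations are given as [roll, pitch, yaw] about the fixed x, y, z axes, in that order (R = Rz(yaw) Ry(pitch) Rx(roll)).
In Python, from bench import manip gives the robot as it stands. Calls block until the motion is done:
- manip.move_ptp(position, orientation): joint-space move of the TCP to a pose.
- manip.move_linear(position, feed=0.15, rot=None, f_stop=None): straight line of the TCP; rot=None keeps the orientation; feed is the mean speed in m/s. With f_stop (N) it stops when the force on the tool has changed by that much, and returns True; else False.
- manip.move_joints(angles): joint-space move.
- manip.grip(opening, grasp_force=None): finger opening in m; grasp_force is the grip in N (None keeps the last); returns when the fingers have stopped.
- manip.dwell(seconds).
- manip.ik(position, orientation): joint angles nearest the present ones, or None.
- manip.observe(): the state.
- manip.get_image(name): name is "scene" or "top" or "wrist"; returns (picture, depth): 384x512x3 uint8, blue, green, red; 384x512 float32, m along the optical axis (not along the pixel's ray), 0 where there is no reading.
- manip.camera_model(name): a dict with "intrinsics" (3x3 intrinsics, pixels), "k1" (the pictures are not rectified: a ray, as slopes to the right and down, at radius r is drawn at 1 + k1 r^2 times it, then the intrinsics apply), "world_to_cam" (4x4, takes a point from world to camera coordinates); the wrist camera has in their place "tool_from_camera" (4x4, takes a point from camera to tool coordinates, whose origin is the TCP and whose axes are the flange's). Camera axes: x right, y up, looking along -z (the intrinsics and any distortion apply to the point x, -y, -z); pixel columns grow to the right and rows downward; lengths in m; the calibration is good to about 2 mm. A picture is of the moment at which its call begins: read the wrist's pose just before it. camera_model takes no time and is no camera call.
A pose or a line that the arm cannot do raises manip.IKError and nothing moves.
- manip.finish_job(): hands the job in; it is judged then, once.
Trained networks look in the newest picture that a camera, given by its name, has taken for a name from the list of things; names that differ only in an ending like _2 or _b are one class to them, and where a whole thing is asked for, a point or a joint stands for the part that bears it (a point fixed in the world has none). Each returns a list of dicts, best first, with "conf" (0 to 1); they miss things now and then, are a little off and sometimes report something else, mostly with a low value. They report only what shows in the picture. A call takes as long as a camera call. They do not tell look-alikes from the thing itself.
- manip.spot_in(camera, query): "centre" ([x, y, z] in m, in the coordinates of the camera as it stood for that picture, good to about 4 mm: the middle of the surface that is visible of it).
- manip.regions_of(camera, query): "pixels" (384x512 bool, what is visible of it).
- manip.tip_of(camera, query): "centre" ([x, y, z] in m, in the coordinates of the camera as it stood for that picture, good to about 4 mm: a listed point, or the origin of a listed thing).
The state is a dict: "t": time; "joints": joint angles; "dq": joint speeds; "joint_efforts": joint torques, N m; "tool_pos": TCP position; "eef_rot": TCP orientation; "contact_force": force on the tool from outside, world axes, zero at the start; "moment": the same for the moment, N m; "opening": finger opening in m; "gripper_force": force on a finger pad.
Only numpy, scipy, OpenCV 4.12 (cv2) and the standard library are available. Lean on these libraries where they do the work, as an engineer would, in place of code of your own. Each camera call takes 0.05 s, during which the arm holds its last target. There are 200 camera calls.

TASK

Before the day's bamboo splints are sized, check the jaw: take the orange-handled taper feeler gauge by its handle, hold it level and slide its blade nose first under the guard and between the two upright steel plates, until it drags snugly and the pointer on the jaw's dial stands in the green zone. Do not force it on towards the red, and leave the star, the clay pot and the glue tin where they are. Finish while still gripping the handle, holding the gauge at that depth, clear of the table and the jaw's floor; do not let go.

Things in the scene. Friction and masses are not known exactly. Their poses are not given: they have to be found in the camera images.
- gauge: Taper feeler gauge, loose, about 0.22 kg, standing on its handle. Origin: centre of the handle's underside; +x along the blade to its nose, z up. Handle: orange block 70 long (x -35 to 35), 36 wide (y), 55 mm high. Steel blade on edge: x 35 to 155, z 12 to 36, thickness (y) tapering evenly from 3 mm at the nose to 15 mm at the handle. It balances 11 mm ahead of the origin.
- gauge_nose (a point): Nose of the gauge's blade, mid-height: at x 155, y 0, z 24 mm in the gauge's frame, same axes as the gauge.
- jaw_base: Splint-sizing jaw, fixed, on a wooden base x -25 to 145, y -75 to 75, 15 mm high. Origin: on the table under the middle of the throat; +x points into the jaw (the way the blade goes in), z up. Two upright parallel plates stand either side of y = 0, x 0 to 100, z 24 to 80 mm; the jaw's floor between them is at z 23. The head (plates and dial) floats sideways 8 mm either way, softly (80 N/m).
- throat (a point): Fixed point in the middle of the throat, where the parallel gap begins: x 0, y 0, z 52 mm in the jaw_base frame (mid-height of the plates), same axes. In front of it (x -14 to 0) flared lips widen the mouth by 8 mm on each side.
- guard (a point): Middle of the dark guard bar's underside, x 12, y 0, z 90 mm in the jaw_base frame. The bar is fixed, 16 mm wide (x) and 8 mm thick, and spans y -72 to 72 on posts at y -66 and 66; the blade passes under it.
- sprung_plate: Sprung plate, on the +y side of the gap, steel, 100 x 10 x 56 mm. Slides to +y against a spring of 1500 N/m without preload, at most 8 mm. Axes as jaw_base; its origin coincides with that of jaw_base at rest. Its gap face is at y +2.5 mm in its own frame.
- set_plate: Set plate, -y side of the gap, screwed fast 0 to 2.5 mm out to -y, differently each time. Gap face at y -2.5 mm in its own frame; axes as jaw_base, origin as jaw_base but for the offset. So the gap at rest is 5 to 7.5 mm: the blade touches both plates when its nose is 20 to 45 mm past the throat; each 10 mm more pushes the sprung plate back 1 mm, and the drag grows to several N.
- pointer (a joint): Black needle, 46 mm, on the white dial (104 mm across, flat, facing up, centre at x 87, top z 88 mm in the jaw_base frame). 0.3 rad per mm that the sprung plate is pushed back. At 0 it points to jaw +y; growing, it turns anticlockwise seen from above. Green zone 0.36 to 1.14 rad (1.2 to 3.8 mm), red from 1.65 up.
- star: Bystander: red five-pointed star frame of 8 mm sticks lying flat, 140 mm across; origin at its centre, on the table.
- pot: Bystander: terracotta bowl, 84 mm across the rim, 60 mm high; origin centre of underside.
- tin: Bystander: glue tin, 64 mm diameter, 90 mm high; origin centre of underside.
Things that resemble listed ones, but are neither listed nor needed, are in the scene too. What is shaped like the gauge but blue, pink or yellow is not meant.

How it is judged:
On the way, in this order (a step that is already met when the one before it is completed fails the run):
1. the blade's nose is in the throat, under the guard, with the gauge held level off the table (x of gauge_nose in the frame of jaw_base between 0.003 and 0.05 m and y of gauge_nose in the frame of jaw_base between -0.015 and 0.015 m and height (world z) of gauge between 0.012 and 0.046 m and value of joint pointer below 0.25 rad and contact force between the fingers and gauge above 2 N).
2. the blade drags snugly between both plates, pointer in the green (value of joint pointer between 0.3 and 1.2 rad and contact force between gauge and sprung_plate above 0.5 N and contact force between gauge and set_plate above 0.5 N and x of gauge_nose in the frame of jaw_base between 0.02 and 0.1 m and height (world z) of gauge between 0.015 and 0.043 m and contact force between the fingers and gauge above 2 N), for 0.3 s.
At the end, for the whole second after the job is handed in: Gauge gripped (over 2 N), level and along the jaw within 0.17 rad; its nose 20 to 100 mm past the throat, blade pressing both plates (over 0.5 N each), pointer at 0.30 to 1.20 rad (plate pushed back 1 to 4 mm), gauge origin 15 to 43 mm above the table (all of step 2 and angle between gauge's own z axis and vertical below 0.17 rad and angle between the x axis of gauge and the x axis of jaw_base, either way round below 0.17 rad); the arm keeps its last pose, push and grip.
It fails at once if the blade is forced until the pointer is well into the red (over 1.8 rad, 6 mm) (value of joint pointer above 1.8 rad).
It fails at once if the star, the pot or the tin is moved more than 30 mm (distance of any of star, pot, tin from where it was at the start of the episode above 0.03 m).
It also fails if it takes over 48 s, if anything falls off the work surface, if the arm or the gripper's body presses on something with over 40 N, if the wrist force passes 120 N, or if a joint passes its speed limit or range.

## Working session

There is one attempt and no reset: what is moved stays moved. The work goes in short steps, each a Python script; the robot and the scene stay as the last script left them, time stands still between calls to the robot, and variables do not carry over. Pictures are saved under pics/ and viewed, at most 10 in all, crops included, and the job is handed in when it is done.

```bash
mkdir -p pics; cat > h.py <<'E'
from bench import manip
import numpy as np, cv2
from scipy.spatial.transform import Rotation as R
def T_wc(name, st=None):
    m=manip.camera_model(name)
    if 'world_to_cam' in m: return np.linalg.inv(np.array(m['world_to_cam']))
    T=np.eye(4); T[:3,:3]=R.from_euler('xyz',st['eef_rot']).as_matrix(); T[:3,3]=st['tool_pos']
    return T@np.array(m['tool_from_camera'])
def w(name,c,st=None): return (T_wc(name,st)@np.r_[c,1])[:3]
def pix2w(name,uv,depth,st=None):
    m=manip.camera_model(name); K=np.array(m['intrinsics']); D=np.array([m['k1'],0,0,0,0],float)
    uv=np.asarray(uv,float).reshape(-1,1,2)
    p=cv2.undistortPoints(uv,K,D).reshape(-1,2); d=np.asarray(depth).reshape(-1,1)
    c=np.c_[p[:,:1]*d,-p[:,1:]*d,-d,np.ones(len(d))]
    return (T_wc(name,st)@c.T).T[:,:3]
def w2pix(name,P,st=None):
    m=manip.camera_model(name); K=np.array(m['intrinsics']); D=np.array([m['k1'],0,0,0,0],float)
    c=(np.linalg.inv(T_wc(name,st))@np.c_[np.atleast_2d(P),np.ones(len(np.atleast_2d(P)))].T).T[:,:3]*[1,-1,-1]
    return cv2.projectPoints(c,np.zeros(3),np.zeros(3),K,D)[0].reshape(-1,2)
E
python3 - <<'E'
from h import *
np.set_printoptions(precision=4,suppress=True)
st=manip.observe(); print(st)
for n in ['top','scene']:
    im,d=manip.get_image(n); cv2.imwrite(f'pics/{n}0.png',cv2.resize(im,(800,600))); np.save(f'{n}_d.npy',d)
    for q in ['gauge','jaw_base','star','pot','tin']:
        for r in manip.spot_in(n,q): print(n,'spot',q,round(r['conf'],2),w(n,r['centre'],st), w2pix(n,w(n,r['centre'],st),st)[0]*1.5625)
    for q in ['gauge','gauge_nose','throat','guard','jaw_base']:
        for r in manip.tip_of(n,q): print(n,'tip',q,round(r['conf'],2),w(n,r['centre'],st))
E
```

```text
{'t': 0.0, 'joints': array([ 0.982 ,  0.3427,  1.525 , -0.    ,  1.2754, -0.146 ]), 'dq': array([ 0.0006, -0.0006, -0.001 , -0.0009,  0.0005, -0.0006]), 'joint_efforts': array([ -0.001 , -43.3669, -24.6011,  -0.0003,   0.008 ,  -0.    ]), 'tool_pos': array([0.2247, 0.474 , 0.2416]), 'eef_rot': array([-3.14  , -0.0002,  2.6988]), 'contact_force': array([-0.3689,  0.1657,  0.7177]), 'moment': array([ 0.0046, -0.0238,  0.0542]), 'gripper_force': 0.0, 'opening': 0.08535657396375985}
top spot gauge 0.66 [ 0.4649 -0.275   0.0556] [523.0095 336.9779]
top spot gauge 0.64 [ 0.3031 -0.1827  0.0553] [476.091  427.7595]
top spot gauge 0.63 [ 0.387  -0.3998  0.0534] [592.0442 377.5291]
top spot gauge 0.56 [ 0.6902 -0.4589  0.0557] [615.2842 213.69  ]
top spot jaw_base 0.56 [0.7269 0.0567 0.0767] [338.0724 197.9658]
top spot jaw_base 0.26 [0.6682 0.3582 0.0898] [169.7719 232.7124]
top spot star 0.72 [0.4544 0.3467 0.0028] [191.1364 352.1833]
top spot pot 0.85 [ 0.7481 -0.2296  0.0372] [490.7998 188.3444]
top spot tin 0.77 [0.6683 0.3582 0.0881] [170.1101 232.8609]
top tip gauge 0.9 [ 0.3886 -0.393
[... 1019 characters left out ...]
e spot pot 0.57 [ 0.7376 -0.2396  0.0432] [267.1359 319.0923]
scene spot tin 0.77 [0.6923 0.3722 0.0779] [478.7901 478.2871]
scene tip gauge 0.92 [ 0.6945 -0.4775 -0.0001]
scene tip gauge 0.83 [ 0.3899 -0.3919  0.0008]
scene tip gauge 0.67 [ 0.4446 -0.2748 -0.0018]
scene tip gauge 0.57 [ 0.3174 -0.1798 -0.0027]
scene tip gauge 0.35 [0.6693 0.0406 0.0036]
scene tip gauge_nose 0.95 [ 0.3972 -0.5506  0.0275]
scene tip gauge_nose 0.81 [ 0.1902 -0.2698  0.0272]
scene tip gauge_nose 0.79 [ 0.6041 -0.356   0.0236]
scene tip gauge_nose 0.77 [ 0.6007 -0.2948  0.0216]
scene tip throat 0.63 [0.6702 0.05   0.0585]
scene tip guard 0.94 [0.681  0.0513 0.0898]
scene tip jaw_base 0.72 [0.6723 0.044  0.0005]
```

View pics/top0.png

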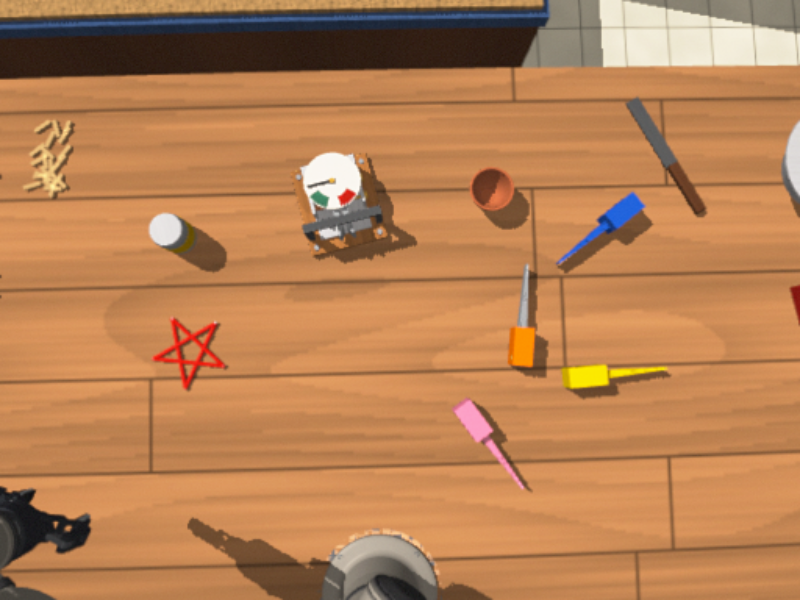

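```bash
python3 - <<'E'
from h import *
np.set_printoptions(precision=4,suppress=True)
im,_=manip.get_image('top')
d=np.load('top_d.npy')
c=im[80:310,180:440]; cv2.imwrite('pics/topcrop.png',cv2.resize(c,(780,690))[:600])
hsv=cv2.cvtColor(im,cv2.COLOR_BGR2HSV)
for x,y in [(523,337),(476,428),(592,377),(615,214)]:
    u,v=int(x/1.5625),int(y/1.5625); print((x,y),np.median(hsv[v-3:v+4,u-3:u+4].reshape(-1,3),axis=0))
E
```

```text
(523, 337) [ 17. 255. 253.]
(476, 428) [168.  94. 252.]
(592, 377) [ 28. 255. 251.]
(615, 214) [109. 216. 221.]
```

The gauge look-alikes are pink (475,420), yellow (588,377) and blue (622,212). The orange-handled one with the steel blade is at (523,345), and that is my choice. The jaw is at (340,205) with its mouth facing the robot. Next I look at the jaw and then the gauge from close by with the wrist camera.

```bash
python3 - <<'E'
from h import *
np.set_printoptions(precision=4,suppress=True)
print(manip.camera_model('wrist')['tool_from_camera'])
def cloud(name,d,st):
    v,u=np.nonzero(d>0); return pix2w(name,np.c_[u,v],d[v,u],st)
def look(p,yaw,tag):
    manip.move_ptp(p,[np.pi,0,yaw]); manip.dwell(0.2); st=manip.observe()
    im,d=manip.get_image('wrist'); cv2.imwrite(f'pics/{tag}.png',im); np.savez(f'{tag}.npz',d=d,p=st['tool_pos'],r=st['eef_rot'])
    return st,im,d
st,im,d=look([0.58,0.04,0.32],0.15,'jaw1')
P=cloud('wrist',d,st)
g=P[(P[:,2]>0.0935)&(P[:,2]<0.104)&(np.hypot(P[:,0]-.683,P[:,1]-.05)<0.1)]
r=cv2.minAreaRect(g[:,:2].astype(np.float32)*1000); print('guard',len(g),g.mean(0),r)
for q in ['throat','guard','jaw_base']:
    for x in manip.tip_of('wrist',q): print(q,round(x['conf'],2),w('wrist',x['centre'],st))
st,im,d=look([0.43,-0.26,0.25],-0.117,'gau1')
P=cloud('wrist',d,st)
near=np.hypot(P[:,0]-.45,P[:,1]+.273)<0.08
g=P[near&(P[:,2]>0.046)&(P[:,2]<0.064)]
r=cv2.minAreaRect(g[:,:2].astype(np.float32)*1000); print('handle',len(g),g.mean(0),r)
for q in ['gauge','gauge_nose']:
    for x in manip.tip_of('wrist',q): print(q,round(x['conf'],2),w('wrist',x['centre'],st))
a=cv2.imread('pics/jaw1.png'); b=cv2.imread('pics/gau1.png')
cv2.imwrite('pics/both.png',cv2.resize(np.hstack([a,b]),(800,300)))
print(manip.observe()['t'])
E
```

```text
[[-0.0004  0.9535  0.3014  0.0773]
 [ 1.      0.0008 -0.0012 -0.0006]
 [-0.0014  0.3014 -0.9535 -0.1309]
 [ 0.      0.      0.      1.    ]]
guard 2650 [0.6849 0.049  0.0971] ((684.7630615234375, 49.667930603027344), (15.993996620178223, 143.56871032714844), 13.261677742004395)
throat 0.75 [0.6763 0.047  0.0483]
guard 0.86 [0.6866 0.0501 0.09  ]
jaw_base 0.6 [ 0.6734  0.0498 -0.0003]
handle 2721 [ 0.4504 -0.2764  0.0542] ((448.9197998046875, -276.3818359375), (36.02040100097656, 69.94113159179688), 83.5075912475586)
gauge 0.92 [ 0.4517 -0.2774 -0.001 ]
gauge 0.87 [ 0.3886 -0.3879  0.0038]
gauge 0.79 [ 0.3155 -0.1804  0.0025]
gauge_nose 0.94 [ 0.1855 -0.2687  0.0213]
5.2333
```

View pics/both.png

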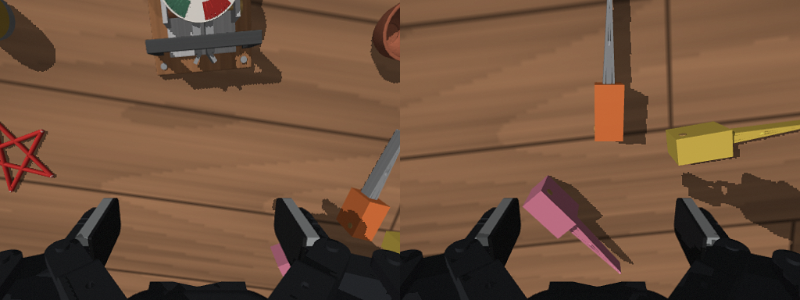

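The crop confirms the choice: orange handle and grey steel blade at (610,110), nose pointing away from the robot. The guard is at (205,42), level with the measured pose. Grasping now.

```bash
cat >> h.py <<'E'
GY=-0.1133; GC=np.array([0.4489,-0.2764]); JY=0.2314; TH=np.array([0.6848,0.0497])-0.012*np.array([np.cos(JY),np.sin(JY)])
ex=np.array([np.cos(JY),np.sin(JY)]); ey=np.array([-ex[1],ex[0]])
GX=0.008
E
python3 - <<'E'
from h import *
np.set_printoptions(precision=4,suppress=True)
p=GC+GX*np.array([np.cos(GY),np.sin(GY)])
manip.move_ptp([*p,0.11],[np.pi,0,GY])
manip.move_linear([*p,0.022],feed=0.12)
manip.grip(0.0,60); s=manip.observe(); print(s['opening'],s['gripper_force'],s['tool_pos'],s['t'])
manip.move_linear([*p,0.082],feed=0.12)
c=TH-ex*(0.155+0.045-GX)
manip.move_ptp([*c,0.082],[np.pi,0,JY]); manip.dwell(0.3)
st=manip.observe(); print(st['tool_pos'],st['eef_rot'],st['contact_force'],st['opening'],st['t'])
im,d=manip.get_image('wrist'); cv2.imwrite('pics/held.png',im); np.savez('held.npz',d=d,p=st['tool_pos'],r=st['eef_rot'])
for q in ['gauge','gauge_nose','guard']:
    for x in manip.tip_of('wrist',q): P=w('wrist',x['centre'],st); print(q,round(x['conf'],2),P,'jaw',(P[:2]-TH)@ex,(P[:2]-TH)@ey)
v,u=np.nonzero(d>0); P=pix2w('wrist',np.c_[u,v],d[v,u],st); J=np.c_[(P[:,:2]-TH)@ex,(P[:,:2]-TH)@ey,P[:,2]]
b=J[(J[:,0]>-.16)&(J[:,0]<-.03)&(abs(J[:,1])<.03)&(J[:,2]>.06)]
for x in np.arange(-.16,-.03,.02):
    k=b[(b[:,0]>x)&(b[:,0]<x+.02)]
    if len(k): print(x,len(k),k.mean(0),k[:,1].min(),k[:,1].max(),np.percentile(k[:,2],90))
g=J[(J[:,2]>.0935)&(J[:,2]<.104)&(J[:,0]>-.03)&(J[:,0]<.05)]; print('guard',g.mean(0) if len(g) else None, b[:,0].max())
E
```

```text
0.03549521176578541 60.50835371017456 [ 0.4571 -0.2775  0.0225] 7.2583
[0.4863 0.0021 0.0819] [3.1416 0.0001 0.2298] [ 0.1903  0.5559 -1.9368] 0.0357159971694053 9.3
gauge 0.65 [ 0.4816 -0.0023  0.0575] jaw -0.19773596214797734 -0.0040062011471961355
-0.16 1888 [-0.1499 -0.0012  0.0942] -0.008108337781896121 0.006016225150765709 0.0952902197443126
-0.14 1932 [-0.1301 -0.0012  0.0946] -0.007405628949395699 0.004964374178557936 0.09539410493504925
-0.12000000000000002 1808 [-0.1101 -0.0012  0.094 ] -0.006144294188817407 0.003947237327933779 0.09540120485779284
-0.10000000000000003 840 [-0.0955 -0.0013  0.0944] -0.005289200767470415 0.002663223632301962 0.09543295281229539
guard None -0.09065290067515272
```

View pics/held.png

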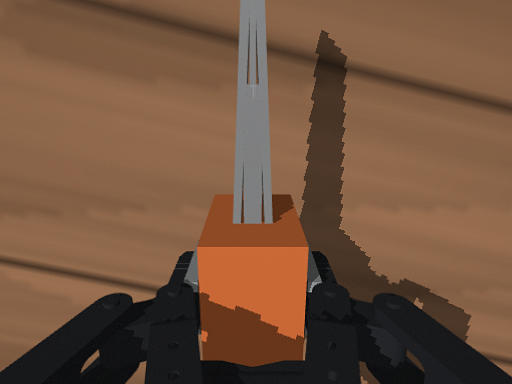

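The gauge is held straight and level: blade at columns 240–270, about 1 mm off the centreline. Now I lower it and insert it to the throat for step 1, then check the dial.

```bash
cat >> h.py <<'E'
def tcp(nose,y=0.0012): return np.r_[TH+ex*(nose-0.155+GX)+ey*y,0.0515]
def dial(tag):
    C=np.r_[TH+ex*0.087,0.088]; out=[]
    for n in ['top','scene']:
        im,_=manip.get_image(n); u,v=w2pix(n,C)[0]
        A=cv2.getRotationMatrix2D((u,v),0,8); A[:,2]+=[200-u,200-v]
        # rectify dial plane: jaw +y right, jaw -x... seen from above
        s=0.055; q=np.array([[-1,-1],[1,-1],[1,1],[-1,1]])*s   # (jx,jy)
        src=w2pix(n,np.array([np.r_[C[:2]+a*ex+b*ey,.088] for a,b in q])).astype(np.float32)
        dst=np.array([[400-200*(1+b/s),200*(1-a/s)] for a,b in q],np.float32)
        out.append(cv2.warpPerspective(im,cv2.getPerspectiveTransform(src,dst),(400,400),flags=cv2.INTER_CUBIC))
    cv2.imwrite(f'pics/{tag}.png',np.hstack(out))
E
python3 - <<'E'
from h import *
np.set_printoptions(precision=4,suppress=True)
dial('dial0')
manip.move_linear(tcp(-0.045),feed=0.1)
s0=manip.observe()
print(manip.move_linear(tcp(0.010),feed=0.06,f_stop=10)); manip.dwell(0.2)
for n in [0.010,0.020,0.025,0.03,0.035,0.04,0.045]:
    hit=manip.move_linear(tcp(n),feed=0.02,f_stop=8); manip.dwell(.1); s=manip.observe(); f=(s['contact_force']-s0['contact_force'])
    print(n,hit,(s['tool_pos'][:2]-TH)@ex+.155-GX,f[:2]@ex,f[:2]@ey,f[2],s['moment']-s0['moment'],s['t'])
    if hit or f[:2]@ex<-2.5: break
dial('dial1')
a=cv2.imread('pics/dial0.png');b=cv2.imread('pics/dial1.png'); cv2.imwrite('pics/dials.png',cv2.resize(np.vstack([a,b]),(600,600)))
E
```

```text
False
0.01 False 0.010003236303507836 0.6164481333737889 -0.47367254077275583 -0.5086845165089158 [-0.0167 -0.0432 -0.0243] 11.675
0.02 False 0.019913838470817576 1.1670534169257332 -0.3094644992505638 -0.6440050748608945 [-0.0257 -0.0105 -0.0449] 12.425
0.025 False 0.025036096945852702 1.6649436279376193 -1.282053101038779 0.17909168019625898 [-0.0698 -0.0315 -0.0897] 12.925
0.03 False 0.030016649433573857 1.0402677719058955 -0.10578404521875838 -0.45242089051513323 [-0.0548 -0.0039 -0.0327] 13.425
0.035 False 0.03499644510625536 0.7960687557881291 -1.3140866953142591 0.6757471889764566 [-0.0651 -0.0164 -0.0856] 13.925
0.04 False 0.04006444986844034 1.1959662973411824 -1.0888849590515675 -0.05918258726003178 [-0.0574 -0.049  -0.1005] 14.425
0.045 False 0.04517721417511341 1.5643588535449855 -1.1527064055957748 -0.8519377523340468 [ 0.0163 -0.0456  0.0278] 14.925
```

View pics/dials.png

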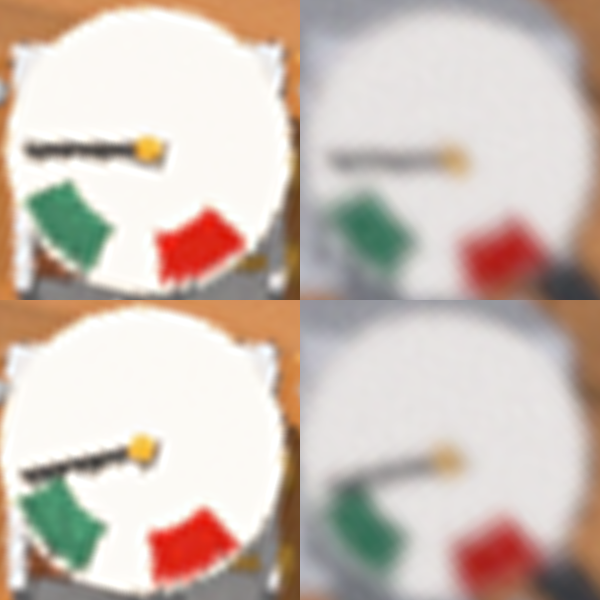

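The upper row is at rest, with the needle level. The lower row is at 45 mm nose depth, with the needle going from (142,450) to (25,477), about 0.23 rad, just short of the green. The target of about 0.75 rad needs roughly 17 mm more.

```bash
python3 - <<'E'
from h import *
np.set_printoptions(precision=4,suppress=True)
for n in [0.053,0.062]:
    hit=manip.move_linear(tcp(n),feed=0.02,f_stop=15); manip.dwell(.2); s=manip.observe(); f=s['contact_force']
    print(n,hit,s['tool_pos'],(s['tool_pos'][:2]-TH)@ex+.155-GX,f[:2]@ex,f[:2]@ey,f[2],s['gripper_force'],s['opening'],s['t'])
manip.dwell(.5)
dial('dial2')
for q in ['gauge','guard']:
    manip.get_image('scene')
    for x in manip.tip_of('scene',q)[:5]: P=w('scene',x['centre']); print(q,P)
E
```

```text
0.053 False [0.5815 0.0266 0.0514] 0.0531123675915691 0.3267590884082124 -0.06516917023012521 -4.000072276578399 60.049506425857544 0.03554304195551826 15.775
0.062 False [0.5902 0.0286 0.0515] 0.06211807515937117 -0.6982622185812588 0.11460107253748678 -3.165664489144802 60.03257095813751 0.035424599705036516 16.575
gauge [ 0.6982 -0.4795 -0.0004]
gauge [ 0.387  -0.3915 -0.0037]
gauge [0.5803 0.0291 0.026 ]
guard [0.679 0.048 0.093]
```

View pics/dial2.png

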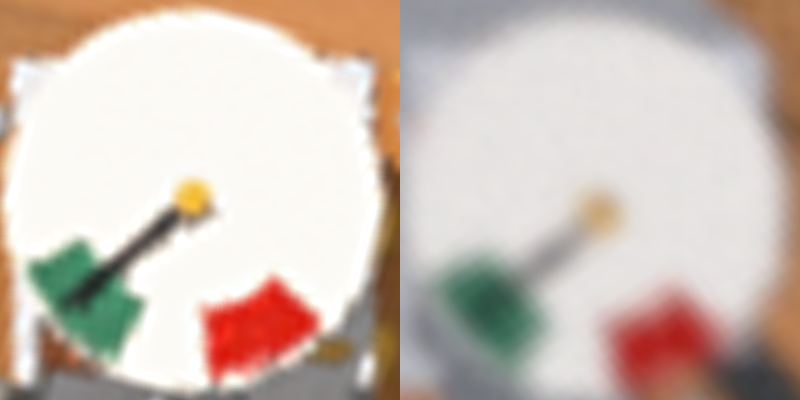

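The needle runs from (192,197) to (68,302), about 0.70 rad, in the middle of the green. The gauge is gripped and at about 29 mm height, so I am handing in.

```bash
python3 -c "
from bench import manip
print(manip.finish_job())"
```

```text
the job is handed in; nothing more can be done
None
```

I handed the job in with the orange gauge still gripped and level, its nose about 62 mm past the throat and the pointer at about 0.70 rad, mid-green; the arm stayed clear of the star, pot and tin, and no verdict came back.

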